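# Restock a returned power bank in the rental station

## Robot

A 6-joint arm with a two-finger parallel gripper is mounted at the origin on a cart in front of the work surface, level with it; the furniture and walls round the work are solid. World frame = base frame: x ahead of the robot, y to its left, z up, the work surface at z = 0. Lengths are in m, angles in degrees, forces in N, time in s.
With the tool pointing down it reaches from about 0.3 to 0.75 m from the base axis. Payload 8.5 kg.
Tool frame: the origin (TCP) lies midway between the tips of the shut fingers; the grasp point (between the pads) lies 19 mm behind it; z points along the fingers, y is the line along which they close (so a half turn about z gives the same grasp; the last joint's range is limited). The gripper opens to 85 mm and grips with 20 to 120 N. Pads are 22 mm wide; open, the fingers measure 114 mm over their backs; the gripper's body (76 mm by 85 mm) begins 54 mm behind the grasp point. The pads swing forward as they close: fully open they stand 13 mm farther back than shut.
Start: joints at [-88.654, 21.807, 74.336, -0, 83.858, -12.336], TCP at [0.13, -0.534, 0.231] pointing down, gripper open.
Joint ranges: [-178.18, 178.18], [-50.72, 133.34], [12.68, 142.11], [-81.47, 261.47], [9.98, 163.14], [-165.26, 165.26]. Speed limits (degrees/s): [136.94, 136.94, 180, 180, 180, 180].

## Interface

Orientations are given as a 3x3 rotation matrix whose columns are the frame's x, y, z axes.
In Python, from rig import env, viewer, recognise, pinpoint gives the robot as it stands.
- The arm moves only by the tool move_arm, never from a script. Its argument "plan" is text: rows parted by semicolons, each of 7 numbers parted by spaces: the shift along the tool's x, y, z in m, then the turn, a rotation vector about the tool's x, y, z in rad, then the finger opening in m, from 0 to 0.0854. A call has 1 to 12 rows; each row shifts and turns the commanded pose from where the row before left it, along the tool's axes as they then stand; what a row does not reach is not made up. A row lasts 1/8 s, in which the tool goes at most 62.5 mm and 10.7 degrees, less where a joint would pass 70% of its speed; a pose out of reach is approached as far as the arm can. A call is refused whole if a number of a shift passes 0.0625 or a number of a turn 0.188, either way. A call with a gripper value outside its range is refused whole. The fingers move at their own pace and stop on an object; "grip_force" is the grip in N (left out, the last holds). Time passes only in rows, so rows that do not move let the fingers close. It gives the time, the measured TCP pose, the force, the opening and the grip force at its end, in the units of the state.
- env.observe(): the state, without advancing time (a new reading comes with each control period).
- viewer.get_image(name): name is "side" or "top" or "wrist"; returns (picture, depth): 400x640x3 uint8, red, green, blue; 400x640 float32, m along the optical axis (not along the pixel's ray), 0 where there is no reading.
- viewer.calibration(name): a dict with "fx", "fy", "cx", "cy" (pixels), "R" (3x3) and "t" (3): a world point X has camera coordinates R X + t. Camera axes: x right, y down, z forward; pixel columns grow to the right and rows downward; lengths in m; the calibration is good to about 2 mm. A picture is of the moment at which its call begins: read the wrist's pose just before it. calibration takes no time and is no camera call; for the wrist camera it gives the pose at the moment of the call.
- env.close_job(): hands the job in; it is judged then, once.
Trained networks look in the newest picture that a camera, given by its name, has taken for a name from the list of things; names that differ only in an ending like _2 or _b are one class to them, and where a whole thing is asked for, a point or a joint stands for the part that bears it (a point fixed in the world has none). Each returns a list of dicts, best first, with "conf" (0 to 1); they miss things now and then, are a little off and sometimes report something else, mostly with a low value. They report only what shows in the picture. A call takes as long as a camera call.
- recognise(camera, name): "extent" ([centre column, centre row, width, height] in pixels, round what is visible of it).
- pinpoint(camera, name): "pixel" ([column, row] in pixels: a listed point, or the origin of a listed thing).
The state is a dict: "time_s": time; "q": joint angles; "qvel": joint speeds; "joint_efforts": joint torques, N m; "position": TCP position; "tool_rot": TCP orientation; "ft_force": force on the tool from outside, world axes, zero at the start; "wrist_torque": the same for the moment, N m; "grip_width": finger opening in m; "gripper_force": force on a finger pad.
Only numpy, scipy, OpenCV 4.12 (cv2) and the standard library are available. Lean on these libraries where they do the work, as an engineer would, in place of code of your own. Each camera call takes 0.05 s, during which the arm holds its last target. There are 200 camera calls.

## Task

Slide the white power bank up out of the wooden drop-off stand, lay it flat on the counter with its teal-panel face up and let go of it. Then take it up the other way and slide it, gold contacts first and still face up, into the free bay of the power-bank station (the one with the green lamp), pushing it fully home against the stop. Do not let it drop, leave the customer's phone in its slot, and do not knock the stack of cup lids or the reusable cup aside.

Things in the scene. Friction and masses are not known exactly. Their poses are not given: they have to be found in the camera images.
- power_bank: White power bank, flat slab 120 x 12 x 60 mm, 0.11 to 0.23 kg; origin at its centre. x (120 mm): towards the end with three gold contacts. y (12 mm thick): out of the face with the teal panel and steel button. z (60 mm): up while it stands on its long edge in the stand. Flat and face up, y points up and the origin is 6 mm above the counter. A green band marks the tail end.
- bank_contacts (a point): Middle of the power bank's gold-contact end, 60 mm from its origin along its x axis; same axes.
- dropoff_stand: Fixed pale wooden stand, 156 x 80 x 40 mm, origin at the centre of its underside. Two slots along its x axis, at y = -21 and +21 mm: 15.5 mm wide, 140 mm long, floor 8 mm above the counter, side rails 40 mm high. The power bank stands in either slot, top edge 68 mm above the counter (28 mm above the rails), 30 mm of free air between it and the phone.
- phone: A customer's dark blue phone in its case, 132 x 11 x 66 mm, loose, standing in the stand's other slot, top edge 74 mm above the counter. Origin at its centre. It stays there.
- station: Fixed low station, grey with a white top, 138 deep, 153 wide, 82 mm high. Origin on the counter, middle of its front face; x into the station, z up. Two level bays at y = -36 and +36 mm: 63 mm wide, 15 mm high, floor 45 mm above the counter, stop 116 mm behind the face, mouth edges rounded 4 mm. One holds a locked power bank (red lamp) that sticks out 4 mm; the empty one has a green lamp above it.
- bay_mouth (a point): Middle of the lower edge of the empty bay's mouth: on the bay floor, 45 mm above the counter, in the plane of the station's front face. x into the bay, y left, z up. A power bank fully home has its contact end 116 mm in and its tail end 4 mm out of the face. It slides with light friction; nothing latches.
- lid_stack: Bystander: stack of white cup lids near the front edge, left of the middle, 73 mm across, 45 mm high. Origin at the centre of its underside.
- reusable_cup: Bystander: reusable cup with a teal lid at the right edge behind the stand, 73 mm across, 100 mm high. Origin at the centre of its underside.
- clear_spot (a point): A point on the counter top in front of the station, the middle of a clear patch: at least 75 mm free to every side. A good place to lay the power bank down.
- doma_stand: Fixed round wooden cookie board under a clear glass dome with a black knob (hardly visible), on the left: board 310 mm across and 30 mm high, dome 282 mm across, 226 mm high with its knob. Origin at the centre of its underside. Keep the arm clear of it.

How it is judged (in metres and radians):
On the way, in this order (a step that is already met when the one before it is completed fails the run):
1. the power bank has been slid up clear of the drop-off stand (height (world z) of power_bank above 0.085 m), for 0.1 s.
2. it lies flat on the counter, face up, let go (height (world z) of power_bank below 0.012 m and angle between power_bank's own y axis and vertical below 0.12 rad and contact force between power_bank and the fingers below 0.1 N and linear speed of power_bank below 0.02 m/s), for 0.2 s.
At the end, for the whole second after the job is handed in: The power bank rests in the free bay, face up (within 0.1 rad), contacts first and within 4 mm of the stop; the phone is still in its slot (within 2 cm of where it stood) (x of bank_contacts in the frame of bay_mouth above 0.112 m and y of bank_contacts in the frame of bay_mouth between -0.006 and 0.006 m and z of bank_contacts in the frame of bay_mouth between 0 and 0.014 m and angle between power_bank's own y axis and vertical below 0.1 rad and linear speed of power_bank below 0.01 m/s and distance of phone from where it was at the start of the episode below 0.02 m); the robot touches nothing.
It fails at once if the power bank is let go in the air (its centre more than 8 cm above the counter with no finger on it) (height (world z) of power_bank above 0.08 m and contact force between power_bank and the fingers below 0.01 N).
It fails at once if the phone is pulled from its slot or pushed about (moved more than 2 cm) (distance of phone from where it was at the start of the episode above 0.02 m).
It fails at once if the stack of cup lids or the reusable cup is shoved more than 3 cm (distance of any of reusable_cup, lid_stack from where it was at the start of the episode above 0.03 m).
It also fails if it takes over 72 s, if anything falls off the work surface, if the arm or the gripper's body presses on something with over 40 N, if the wrist force passes 120 N, or if a joint passes its speed limit or range.

## Working session

There is one attempt and no reset: what is moved stays moved. The work goes in short steps, Python scripts to look and compute and a tool call to move; the robot and the scene stay as the last step left them, time stands still between calls to the robot, and variables do not carry over. Pictures are saved under pics/ and viewed, at most 10 in all, crops included, and the job is handed in when it is done.

Besides the shell and the picture viewer there is one more tool, called after "Request:" by a JSON object that holds its "name" and its "arguments", one argument or row to a line. move_arm: Moves the arm, as the interface text tells. Its arguments: {"type":"object","properties":{"plan":{"type":"string"},"grip_force":{"type":"number"}},"required":["plan"]}

```bash
ls; mkdir -p pics
cat > h.py <<'E'
import numpy as np, cv2
from rig import env, viewer, recognise, pinpoint
np.set_printoptions(precision=4,suppress=True)
def world(cam,px,depth,C=None):
    C=C or viewer.calibration(cam);R=np.array(C["R"]);t=np.array(C["t"])
    p=np.array([(px[0]-C["cx"])/C["fx"],(px[1]-C["cy"])/C["fy"],1])*depth
    return R.T@(p-t)
def ray(cam,px,C=None):
    C=C or viewer.calibration(cam);R=np.array(C["R"]);t=np.array(C["t"])
    d=R.T@np.array([(px[0]-C["cx"])/C["fx"],(px[1]-C["cy"])/C["fy"],1])
    return -R.T@t,d
def onplane(cam,px,z,C=None):
    o,d=ray(cam,px,C); return o+d*(z-o[2])/d[2]
def tri(a,b):
    (o1,d1),(o2,d2)=a,b
    s=np.linalg.lstsq(np.c_[d1,-d2],o2-o1,rcond=None)[0]
    p,q=o1+s[0]*d1,o2+s[1]*d2
    return (p+q)/2,np.linalg.norm(p-q)
def save(img,n): cv2.imwrite("pics/"+n,img[:,:,::-1])
E
python3 - <<'E'
from h import *
s=env.observe();print(s["time_s"],s["position"],s["tool_rot"])
I={}
for c in("top","side"):
    im,d=viewer.get_image(c);save(im,c+".png");np.save(c+"_d.npy",d)
    C=viewer.calibration(c);print(c,-np.array(C["R"]).T@C["t"],C["fx"])
    for n in["power_bank","bank_contacts","dropoff_stand","phone","station","bay_mouth","lid_stack","reusable_cup","clear_spot","doma_stand"]:
        r=pinpoint(c,n)[:2]; I[c,n]=r
        print(n,[(np.round(x["pixel"],1),round(x["conf"],2)) for x in r])
for n in["power_bank","bank_contacts","dropoff_stand","phone","station","bay_mouth","lid_stack","reusable_cup","clear_spot","doma_stand"]:
    if I["top",n] and I["side",n]:print(n,tri(ray("top",I["top",n][0]["pixel"]),ray("side",I["side",n][0]["pixel"])))
print(env.observe()["time_s"])
E
```

```text
pics
0.0 [ 0.1301 -0.5341  0.2307] [[ 0.9716  0.2365 -0.0001]
 [ 0.2365 -0.9716  0.0015]
 [ 0.0003 -0.0015 -1.    ]]
top [ 0.4815 -0.0171  1.0573] 448.4273260391901
power_bank [(array([403.2, 214.7]), 0.56)]
bank_contacts [(array([403.3, 190.8]), 0.84)]
dropoff_stand [(array([410.2, 215.2]), 0.94)]
phone [(array([428. , 214.8]), 0.86)]
station [(array([347.8, 197.4]), 0.85)]
bay_mouth [(array([363.5, 199.8]), 0.53)]
lid_stack [(array([235.8, 277.1]), 0.83)]
reusable_cup [(array([416.2, 143.4]), 0.94), (array([404.9, 188. ]), 0.34)]
clear_spot []
doma_stand []
side [ 0.2637 -0.6195  0.6106] 416.8763049284755
power_bank [(array([374.2, 275.5]), 0.87), (array([381.9, 289.5]), 0.39)]
bank_contacts [(array([397.8, 259.9]), 0.7)]
dropoff_stand [(array([375.8, 299.1]), 0.71), (array([374.6, 275.2]), 0.5)]
phone [(array([381.4, 288.2]), 0.98)]
station [(array([346.8, 243.7]), 0.78)]
bay_mouth [(array([377.3, 295.9]), 0.3)]
lid_stack [(array([229.3, 205.9]), 0.67)]
reusable_cup [(array([450.8, 268.2]), 0.65), (array([265.6, 234.2]), 0.47)]
clear_spot [(array([267.5, 232.8]), 0.63), (array([454.3, 269.7]), 0.6)]
doma_stand []
power_bank (array([ 0.5875, -0.1945,  0.0342]), np.float64(0.0047881551996105925))
bank_contacts (array([ 0.6406, -0.1923,  0.0476]), np.float64(0.0044560872504355005))
dropoff_stand (array([ 0.5865, -0.216 , -0.0077]), np.float64(0.005236021301488665))
phone (array([ 0.5791, -0.2425,  0.0547]), np.float64(0.011927517550593054))
station (array([ 0.6196, -0.0642, -0.0061]), np.float64(0.01799193023336352))
bay_mouth (array([ 0.6493, -0.1211, -0.1368]), np.float64(0.020021324748946495))
lid_stack (array([ 0.4312,  0.1931, -0.0139]), np.float64(0.003225371850978887))
reusable_cup (array([ 0.758 , -0.2273,  0.0016]), np.float64(0.009057301428838852))
1.1
```

View pics/top.png

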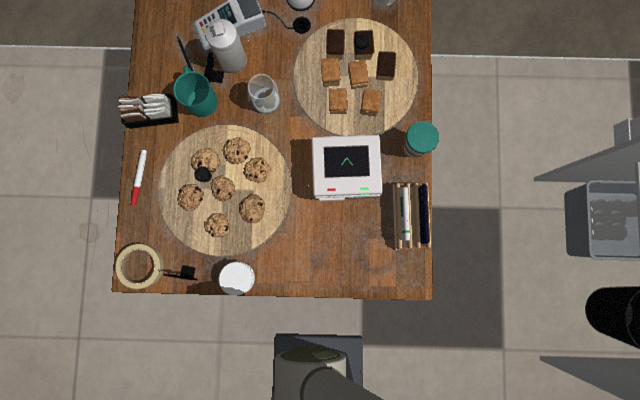

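View pics/side.png

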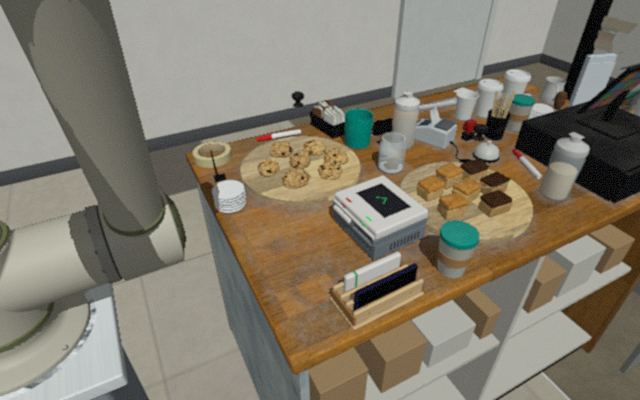

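The top view shows the stand at (410,215) with the white bank in its left slot and the dark phone at col 424. The station is at (347,165), with its green lamp on the right at (363,189) and open counter in front around (340,245). The side view shows the bank's green tail band at (353,280), on the robot's end, so the contacts point +x. Next I'll move the wrist camera closer.

Request:
{"name": "move_arm", "arguments": {
  "plan": "0.02 -0.01 -0.008 0 0 0 0.0854;0.04 -0.021 -0.01 0 0 0 0.0854;0.042 -0.023 -0.01 0 0 0 0.0854;0.042 -0.023 -0.01 0 0 0 0.0854;0.042 -0.023 -0.01 0 0 0 0.0854;0.042 -0.023 -0.01 0 0 0 0.0854;0.042 -0.023 -0.01 0 0 0 0.0854;0.042 -0.023 -0.01 0 0 0 0.0854;0.042 -0.023 -0.01 0 0 0 0.0854;0.04 -0.021 -0.01 0 0 0 0.0854;0.03 -0.015 0 0 0 0.12 0.0854;0 0 0 0 0 0.1187 0.0854"
}}

```text
time_s: 2.6
position: [0.4894, -0.2097, 0.3297]
tool_rot: [[1.0, 0.0, 0.001], [0.0, -1.0, 0.0], [0.001, -0.0, -1.0]]
ft_force: [-1.0, 0.2, -0.5]
grip_width: 0.0853
gripper_force: 0.0
```

Run:
```python
from h import *
s=env.observe();print(s["time_s"],s["position"],s["tool_rot"],s["q"])
C=viewer.calibration("wrist");print(-np.array(C["R"]).T@C["t"],C["R"])
im,d=viewer.get_image("wrist");save(im,"w1.png");np.savez("w1.npz",d=d,**{k:np.array(v) for k,v in C.items()})
for n in["power_bank","bank_contacts","dropoff_stand","phone","station","bay_mouth","clear_spot"]:
    for x in pinpoint("wrist",n)[:2]:
        p=x["pixel"];print(n,np.round(p,1),round(x["conf"],2),"z0",onplane("wrist",p,0,C),"depth",world("wrist",p,d[int(p[1]),int(p[0])],C))
```

```text
2.6 [ 0.4894 -0.2097  0.3297] [[ 1.      0.0001  0.0006]
 [ 0.0001 -1.      0.0002]
 [ 0.0006 -0.0002 -1.    ]] [-35.9605  17.0992  65.3857   0.0296  97.4944  54.0394]
[ 0.5732 -0.2099  0.4723] [[-0.0012 -1.     -0.0008]
 [-0.9463  0.0009  0.3232]
 [-0.3232  0.0012 -0.9463]]
power_bank [303.9  73.4] 0.82 z0 [ 0.5857 -0.1955  0.    ] depth [ 0.5839 -0.1975  0.0672]
bank_contacts [303.6  20.2] 0.97 z0 [ 0.6496 -0.1958  0.    ] depth [ 0.6386 -0.1978  0.0676]
dropoff_stand [318.2  75.3] 0.88 z0 [ 0.5833 -0.2147  0.    ] depth [ 0.5832 -0.2146  0.0058]
phone [339.9  72.2] 0.75 z0 [ 0.5872 -0.2438  0.    ] depth [ 0.585  -0.2384  0.0743]
station [204.9  46.8] 0.58 z0 [ 0.6186 -0.0661 -0.    ] depth [ 0.6187 -0.0655 -0.0018]
bay_mouth [222.4  40.7] 0.62 z0 [ 0.6258 -0.0897  0.    ] depth [ 0.621  -0.1007  0.0433]
clear_spot [145.  155.7] 0.89 z0 [0.4739 0.0367 0.    ] depth [0.4741 0.0361 0.0011]
```

View pics/w1.png

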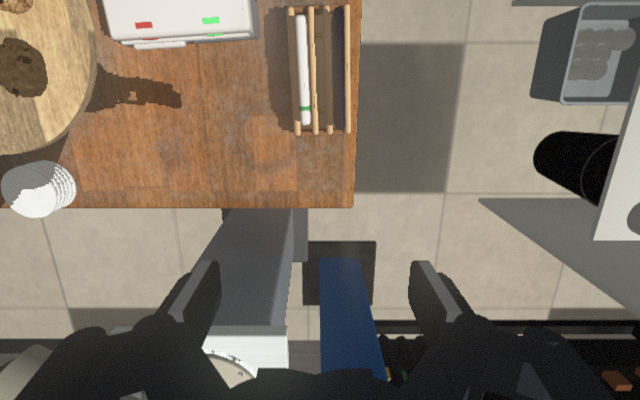

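The wrist view shows the bank's white top edge running from (301,16) to (305,122), with the green band near the robot. The bay mouth is near (222,40). I'll get the exact lines from the depth data.

```bash
cat >> h.py <<'E'
def cloud(d,C):
    v,u=np.mgrid[:400,:640];P=np.stack([(u-C["cx"])/C["fx"]*d,(v-C["cy"])/C["fy"]*d,d],-1).reshape(-1,3)
    P=P[d.ravel()>0];return (P-np.array(C["t"]))@np.array(C["R"])
def box(P,lo,hi): return P[np.all((P>lo)&(P<hi),1)]
def pcayaw(Q):
    e=np.linalg.svd(Q[:,:2]-Q[:,:2].mean(0),full_matrices=False)[2][0];e*=np.sign(e[0]);return np.degrees(np.arctan2(e[1],e[0]))
E
python3 - <<'E'
from h import *
W=np.load("w1.npz");Pw=cloud(W["d"],W);Pt=cloud(np.load("top_d.npy"),viewer.calibration("top"))
for nm,P in(("wrist",Pw),("top",Pt)):
    B=box(P,[.5,-.215,.058],[.68,-.175,.08]);print(nm,"bank",len(B),B.mean(0),B.min(0),B.max(0),pcayaw(B))
    F=box(P,[.5,-.28,.068],[.68,-.22,.085]);
    if len(F)>5:print("phone",len(F),F.mean(0),pcayaw(F))
    S=box(P,[.55,-.18,.07],[.80,.05,.095]);print("station top",len(S),S.min(0),S.max(0),np.median(S[:,2]))
    # front edge: min x per y bin ; right edge: min y per x bin
    ys=np.arange(-.12,0.0,.01);fe=[np.percentile(S[(S[:,1]>y)&(S[:,1]<y+.01)][:,0],3) for y in ys if ((S[:,1]>y)&(S[:,1]<y+.01)).sum()>5]
    print("front x by y",np.round(fe,4),np.degrees(np.polyfit(ys[:len(fe)],fe,1)[0]) )
    for sx in np.arange(.63,.75,.02):
        m=(S[:,0]>sx)&(S[:,0]<sx+.02)
        if m.sum()>5:print("  x",round(sx,2),"y edges",S[m][:,1].min(),S[m][:,1].max())
E
```

```text
wrist bank 1137 [ 0.5887 -0.196   0.0669] [ 0.5263 -0.2042  0.058 ] [ 0.6452 -0.1881  0.0705] 2.3902414518915007
phone 1192 [ 0.5897 -0.2377  0.0727] 2.3082354115211303
station top 5275 [ 0.6185 -0.1408  0.07  ] [0.657  0.0124 0.0854] 0.0816736691251196
front x by y [0.6259 0.625  0.6243 0.6242 0.6237 0.623  0.6226 0.622  0.621  0.6201
 0.6201 0.6197] -3.284836917162825
  x 0.63 y edges -0.14084584162149935 0.012117806709301201
  x 0.65 y edges -0.13970673543439313 0.012421101834107053
top bank 315 [ 0.5852 -0.1934  0.0666] [ 0.5264 -0.2013  0.058 ] [ 0.6448 -0.1861  0.0724] 2.329352422009396
phone 307 [ 0.5861 -0.2358  0.073 ] 2.3087198684166554
station top 4076 [ 0.6189 -0.1391  0.07  ] [0.7618 0.0187 0.0888] 0.08260701811145
front x by y [0.6292 0.6288 0.6267 0.6282 0.6261 0.6258 0.6252 0.6265 0.6234 0.6224
 0.6241 0.6222] -3.4621484569625984
  x 0.63 y edges -0.13908561236292893 0.013679783769546715
  x 0.65 y edges -0.1364302555364009 0.014188093256284433
  x 0.67 y edges -0.13668096214390413 0.017057104112725825
  x 0.69 y edges -0.13401668239880207 0.01767742625124355
  x 0.71 y edges -0.1342185583766344 0.018157197360905483
  x 0.73 y edges -0.1313737758645156 0.018639806810961914
```

Request:
{"name": "move_arm", "arguments": {
  "plan": "0.03 -0.004 0.02 0 0 0 0.03;0.04 -0.006 0.03 0 0 0 0.03;0.0266 -0.0047 0.04 0 0 -0.042 0.03;0 0 0.045 0 0 0 0.03;0 0 0.045 0 0 0 0.03;0 0 0.04 0 0 0 0.03;0 0 0.03 0 0 0 0.03;0 0 0.02 0 0 0 0.03;0 0 0.01 0 0 0 0.03;0 0 0.005 0 0 0 0.03;0 0 0 0 0 0 0.03",
  "grip_force": 40
}}

```text
time_s: 4.38
position: [0.5849, -0.198, 0.0447]
tool_rot: [[0.999, 0.042, 0.001], [0.042, -0.999, -0.0], [0.001, 0.0, -1.0]]
ft_force: [-0.6, -0.0, -0.5]
grip_width: 0.0301
gripper_force: 0.0
```

Run:
```python
from h import *
a,_=viewer.get_image("wrist");b,_=viewer.get_image("side")
save(np.hstack([a[:,120:520],cv2.resize(b[200:360,300:460],(400,400))]),"g1.png")
```

```text
(no output)
```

View pics/g1.png

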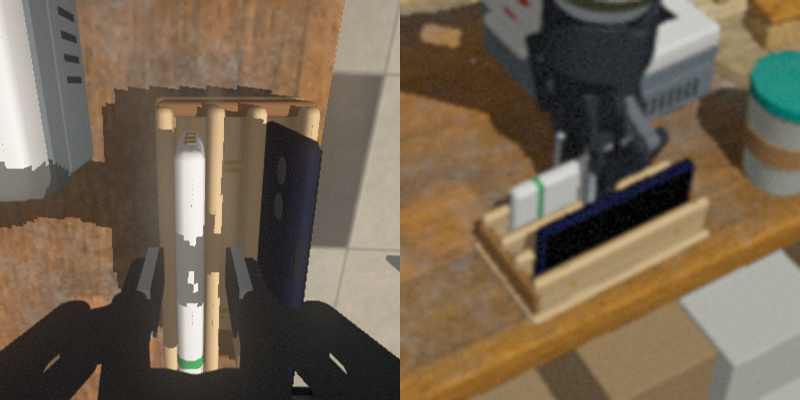

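The fingers at cols 150 and 240 straddle the bank at col 190, and the phone is clear. I'll nudge 2 mm left, close and lift.

Request:
{"name": "move_arm", "arguments": {
  "plan": "0 -0.002 0 0 0 0 0.02;0 0 0 0 0 0 0.008;0 0 0 0 0 0 0.004;0 0 0 0 0 0 0.004;0 0 0 0 0 0 0.004",
  "grip_force": 50
}}

```text
time_s: 5.1
position: [0.5849, -0.1959, 0.0449]
tool_rot: [[0.999, 0.042, 0.001], [0.042, -0.999, -0.0], [0.001, 0.0, -1.0]]
ft_force: [-0.9, 0.4, 5.7]
grip_width: 0.0111
gripper_force: 49.7
```

Request:
{"name": "move_arm", "arguments": {
  "plan": "0 0 -0.005 0 0 0 0.004;0 0 -0.01 0 0 0 0.004;0 0 -0.015 0 0 0 0.004;0 0 -0.02 0 0 0 0.004;0 0 -0.025 0 0 0 0.004;0 0 -0.025 0 0 0 0.004;0 0 -0.015 0 0 0 0.004;0 0 0 0 0 0 0.004"
}}

```text
time_s: 6.1
position: [0.5849, -0.196, 0.1605]
tool_rot: [[0.999, 0.042, 0.002], [0.042, -0.999, -0.001], [0.002, 0.001, -1.0]]
ft_force: [0.1, 0.2, -1.8]
grip_width: 0.011
gripper_force: 48.7
```

Run:
```python
from h import *
C=viewer.calibration("wrist");a,d=viewer.get_image("wrist");b,_=viewer.get_image("side")
save(np.hstack([a[:,120:520],cv2.resize(b[160:320,300:460],(400,400))]),"g2.png")
P=cloud(d,C);B=box(P,[.6,-.225,.08],[.7,-.165,.20])
print(len(B),B.mean(0),B.min(0),B.max(0),pcayaw(B))
s=env.observe();print(s["position"],s["ft_force"],s["wrist_torque"],s["grip_width"],s["q"])
```

```text
3718 [ 0.6266 -0.1943  0.1798] [ 0.6    -0.2011  0.1275] [ 0.6462 -0.1877  0.1856] 2.361641863494116
[ 0.5843 -0.1957  0.1586] [-0.3336  0.287  -2.2932] [-0.012  -0.0033 -0.0682] 0.011069012711526084 [-29.5095  31.684   69.8505  -0.0006  78.5431  58.0805]
```

View pics/g2.png

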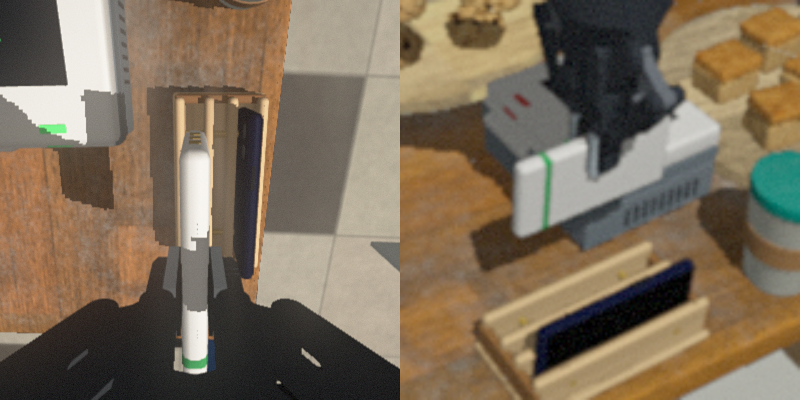

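The bank is held square in the fingers, with the contacts forward, about 24 mm overlap and the phone undisturbed. Next I carry it over the clear counter and tilt it 58° about its long axis.

Request:
{"name": "move_arm", "arguments": {
  "plan": "-0.025 0 0 0 0 0 0.004;-0.035 -0.02 0 0 0 0 0.004;-0.0295 -0.04 0 0 0 0 0.004;0 -0.04 0 0 0 0 0.004;0 -0.04 0 0 0 0 0.004;0 -0.03 0 0 0 0 0.004;0 -0.01 0 0.1 0 0 0.004;0 0 0 0.15 0 0 0.004;0 0 0 0.15 0 0 0.004;0 0 0 0.15 0 0 0.004;0 0 0 0.15 0 0 0.004;0 0 0 0.15 0 0 0.004"
}}

```text
time_s: 7.7
position: [0.4876, -0.0201, 0.1588]
tool_rot: [[0.999, 0.027, -0.031], [0.041, -0.656, 0.754], [-0.0, -0.754, -0.656]]
ft_force: [-0.6, 0.6, -1.6]
grip_width: 0.0107
gripper_force: 49.2
```

Run:
```python
from h import *
s=env.observe();print(s["position"],s["tool_rot"],s["ft_force"],s["grip_width"],s["q"])
```

```text
[ 0.4876 -0.0201  0.1588] [[ 0.9992  0.0268 -0.0313]
 [ 0.0412 -0.6558  0.7538]
 [-0.0004 -0.7545 -0.6564]] [-0.6372  0.5601 -1.6356] 0.01073410898818048 [-35.9402  30.6972  89.1861  36.4236  94.5074  43.0561]
```

Request:
{"name": "move_arm", "arguments": {
  "plan": "0 0 0 0.155 0 0 0.004;0 0 0 0 0 0 0.004;0 0.02 0.0125 0 0 0 0.004;0 0.03 0.019 0 0 0 0.004;0 0.03 0.019 0 0 0 0.004;0 0.02 0.0125 0 0 0 0.004;0 0.008 0.005 0 0 0 0.004;0 0 0 0 0 0 0.004"
}}

```text
time_s: 8.7
position: [0.4878, -0.0201, 0.0319]
tool_rot: [[0.999, 0.023, -0.036], [0.043, -0.537, 0.843], [0.0, -0.843, -0.537]]
ft_force: [0.1, -0.0, -1.8]
grip_width: 0.0111
gripper_force: 49.3
```

Run:
```python
from h import *
b,d=viewer.get_image("side");C=viewer.calibration("side")
x=np.array(C["R"])@[.49,-.02,.03]+C["t"];u,v=int(C["fx"]*x[0]/x[2]+C["cx"]),int(C["fy"]*x[1]/x[2]+C["cy"]);print(u,v)
save(cv2.resize(b[v-70:v+70,u-100:u+100],(800,560)),"t1.png")
s=env.observe();print(s["position"],s["tool_rot"],s["ft_force"],s["q"])
```

```text
286 237
[ 0.4879 -0.0202  0.0323] [[ 0.9991  0.0236 -0.0355]
 [ 0.0427 -0.5369  0.8426]
 [ 0.0008 -0.8433 -0.5374]] [-0.0085  0.0111 -0.721 ] [-37.8269  45.9854  93.1175  40.1283  87.1587  29.969 ]
```

View pics/t1.png

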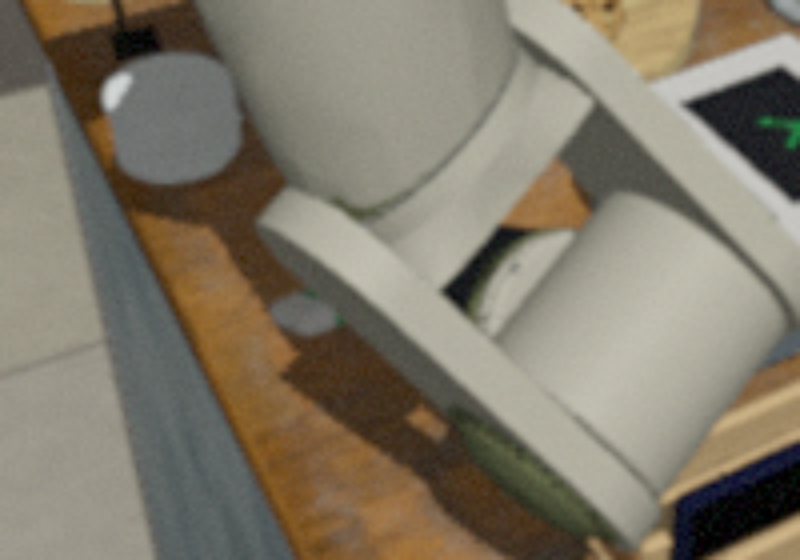

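The side view is blocked by the forearm and only shows the bank's tail at (305,310), just above the counter. I'll feel my way down.

Request:
{"name": "move_arm", "arguments": {
  "plan": "0 0.0017 0.001 0 0 0 0.004;0 0.0017 0.001 0 0 0 0.004;0 0 0 0 0 0 0.004"
}}

```text
time_s: 9.12
position: [0.4877, -0.0205, 0.0278]
tool_rot: [[0.999, 0.023, -0.035], [0.042, -0.536, 0.843], [0.0, -0.844, -0.536]]
ft_force: [-0.0, 0.3, -1.2]
grip_width: 0.0112
gripper_force: 49.3
```

Request:
{"name": "move_arm", "arguments": {
  "plan": "0 0.0013 0.0008 0 0 0 0.004;0 0 0 0 0 0 0.004"
}}

```text
time_s: 9.38
position: [0.4877, -0.0204, 0.0261]
tool_rot: [[0.999, 0.022, -0.036], [0.042, -0.536, 0.843], [-0.0, -0.844, -0.536]]
ft_force: [-0.5, -0.0, -1.8]
grip_width: 0.0113
gripper_force: 49.3
```

Request:
{"name": "move_arm", "arguments": {
  "plan": "0 0.0013 0.0008 0 0 0 0.004;0 0 0 0 0 0 0.004"
}}

```text
time_s: 9.62
position: [0.4877, -0.0205, 0.0248]
tool_rot: [[0.999, 0.023, -0.035], [0.042, -0.535, 0.844], [0.0, -0.844, -0.536]]
ft_force: [0.3, -0.3, 1.0]
grip_width: 0.0109
gripper_force: 49.5
```

Request:
{"name": "move_arm", "arguments": {
  "plan": "0 0.0013 0.0008 0 0 0 0.004;0 0 0 0 0 0 0.004"
}}

```text
time_s: 9.88
position: [0.4878, -0.0207, 0.0244]
tool_rot: [[0.999, 0.023, -0.035], [0.042, -0.534, 0.845], [0.001, -0.845, -0.534]]
ft_force: [-2.4, -4.3, 11.4]
grip_width: 0.011
gripper_force: 50.9
```

The bottom edge touches the counter (11 N). I'll open slightly and slide the fingers out from under it.

Request:
{"name": "move_arm", "arguments": {
  "plan": "0 -0.0005 0 0 0 0 0.013;0 0 0 0 0 0 0.016;0 0 0 0 0 0 0.018;0 0 -0.004 0 0 0 0.018;0 0 -0.004 0 0 0 0.018;0 0 -0.004 0 0 0 0.018;0 0 -0.005 0 0 0 0.018;0 0 -0.006 0 0 0 0.018;0 0 -0.01 0 0 0 0.018;0 0 -0.02 0 0 0 0.02;0 0 -0.03 0 0 0 0.03;0 0 -0.04 0 0 0 0.04"
}}

```text
time_s: 11.38
position: [0.4918, -0.1247, 0.0904]
tool_rot: [[0.999, 0.022, -0.036], [0.043, -0.535, 0.844], [-0.001, -0.844, -0.536]]
ft_force: [-0.6, -0.1, 0.8]
grip_width: 0.0403
gripper_force: 0.0
```

Request:
{"name": "move_arm", "arguments": {
  "plan": "0 0 -0.04 0 0 0 0.0854;0 -0.04 -0.02 0 0 0 0.0854;0 -0.04 -0.02 -0.1 0 0 0.0854;0 -0.04 0 -0.16 0 0 0.0854;0 -0.04 0 -0.16 0 0 0.0854;0 0 0 -0.16 0 0 0.0854;0 0 0 -0.16 0 0 0.0854;0 0 0 -0.16 0 0 0.0854;0 0 0 -0.105 0 0 0.0854;0 0 0 0 0 0 0.0854"
}}

```text
time_s: 12.62
position: [0.4905, -0.0935, 0.2592]
tool_rot: [[0.999, 0.044, 0.0], [0.044, -0.999, 0.001], [0.0, -0.0, -1.0]]
ft_force: [-1.1, 0.2, 0.1]
grip_width: 0.0852
gripper_force: 0.0
```

Run:
```python
from h import *
s=env.observe();print(s["time_s"],s["position"],s["tool_rot"],s["q"])
C=viewer.calibration("wrist");im,d=viewer.get_image("wrist");save(im,"w2.png");np.savez("w2.npz",d=d,**{k:np.array(v) for k,v in C.items()})
for n in["power_bank","bank_contacts","station","bay_mouth"]:
    for x in pinpoint("wrist",n)[:2]:
        p=x["pixel"];print(n,np.round(p,1),round(x["conf"],2),"depth",world("wrist",p,d[int(p[1]),int(p[0])],C))
```

```text
12.625 [ 0.4905 -0.0935  0.2592] [[ 0.999   0.0438  0.0004]
 [ 0.0438 -0.999   0.0005]
 [ 0.0004 -0.0005 -1.    ]] [-24.416   15.5368  79.0746   0.0358  85.3802  63.0735]
power_bank [253.9 156.8] 0.78 depth [ 0.4877 -0.0206  0.0121]
power_bank [206.8 165.7] 0.26 depth [ 0.471   0.0406 -0.0005]
bank_contacts [255.9 105.1] 0.81 depth [ 0.5477 -0.0238  0.0112]
station [298.8  36.8] 0.9 depth [ 0.6218 -0.0704  0.0018]
bay_mouth [330.2  33.6] 0.46 depth [ 0.6211 -0.1032  0.0424]
```

View pics/w2.png

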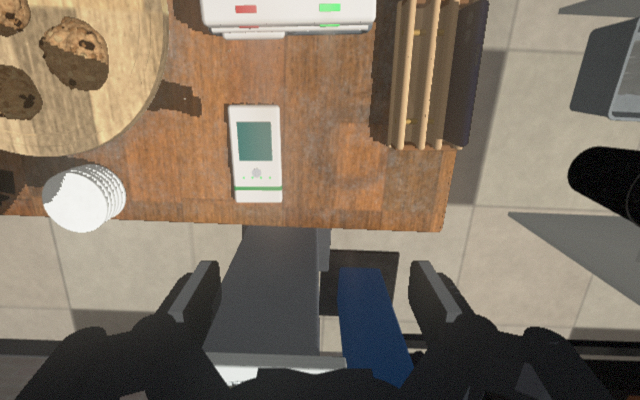

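The bank lies flat with its teal face up, spanning (230–282, 104–203), contacts forward and green band near the robot. Now I measure it and the bay precisely.

Run:
```python
from h import *
W=np.load("w2.npz");P=cloud(W["d"],W)
B=box(P,[.40,-.07,.008],[.58,.03,.018]);r=cv2.minAreaRect(B[:,:2].astype(np.float32)*1000);print("bank",r,pcayaw(B),np.median(B[:,2]))
print("counter z",np.median(box(P,[.45,-.12,-.02],[.58,-.07,.02])[:,2]))
S=box(P,[.58,-.18,.075],[.80,.05,.095]);print("top",S.min(0),S.max(0),np.median(S[:,2]))
ys=np.arange(-.135,.01,.01);fe=[np.percentile(S[(S[:,1]>y)&(S[:,1]<y+.01)][:,0],2) for y in ys];k=np.polyfit(ys+.005,fe,1);print(k,np.degrees(k[0]))
for lo,hi in((.05,.06),(.06,.07),(.02,.044)):
    F=box(P,[.59,-.145,lo],[.65,.02,hi]);ys=np.arange(-.135,.01,.015)
    print("face",lo,[ (round(y+.0075,3),round(np.median(F[m][:,0]),4)) for y in ys if (m:=(F[:,1]>y)&(F[:,1]<y+.015)).sum()>3])
for sx in(.625,.635,.645):
    m=(S[:,0]>sx)&(S[:,0]<sx+.01)
    if m.sum():print(sx,S[m][:,1].min(),S[m][:,1].max())
```

```text
bank ((489.4010925292969, -22.409263610839844), (118.73090362548828, 59.81069564819336), 2.459028720855713) 2.381345320810912 0.011830700195733169
counter z -0.00020702310115867424
top [ 0.6184 -0.1405  0.075 ] [0.6446 0.0124 0.0852] 0.08154671727464946
[-0.0555  0.619 ] -3.178480253260451
face 0.05 [(np.float64(-0.128), np.float64(0.6239)), (np.float64(-0.068), np.float64(0.6196)), (np.float64(-0.053), np.float64(0.6165)), (np.float64(-0.038), np.float64(0.6153)), (np.float64(-0.023), np.float64(0.6147)), (np.float64(-0.008), np.float64(0.6139)), (np.float64(0.008), np.float64(0.6156))]
face 0.06 [(np.float64(-0.128), np.float64(0.6246)), (np.float64(-0.113), np.float64(0.6236)), (np.float64(-0.098), np.float64(0.6224)), (np.float64(-0.083), np.float64(0.6219)), (np.float64(-0.068), np.float64(0.621)), (np.float64(-0.053), np.float64(0.6202)), (np.float64(-0.038), np.float64(0.6191)), (np.float64(-0.023), np.float64(0.6181)), (np.float64(-0.008), np.float64(0.6176)), (np.float64(0.008), np.float64(0.6171))]
face 0.02 [(np.float64(-0.128), np.float64(0.6236)), (np.float64(-0.113), np.float64(0.6228)), (np.float64(-0.098), np.float64(0.6221)), (np.float64(-0.083), np.float64(0.6213)), (np.float64(-0.068), np.float64(0.6198)), (np.float64(-0.053), np.float64(0.6197)), (np.float64(0.008), np.float64(0.6154))]
0.625 -0.1405046666874424 0.012446267536262745
0.635 -0.14032323296763022 0.011348021101712565
```

Request:
{"name": "move_arm", "arguments": {
  "plan": "-0.01 -0.02 0 0 0 0 0.0854;-0.0144 -0.03 0.02 0 0 0 0.0854;-0.01 -0.0216 0.03 0 0 0 0.0854;0 0 0.045 0 0 0 0.0854;0 0 0.05 0 0 0 0.0854;0 0 0.045 0 0 0 0.0854;0 0 0.035 0 0 0 0.0854;0 0 0.02 0 0 0 0.0854;0 0 0.01 0 0 0 0.0854;0 0 0.004 0 0 0 0.0854;0 0 0 0 0 0 0.0854"
}}

```text
time_s: 14.25
position: [0.4536, -0.0243, -0.0]
tool_rot: [[0.999, 0.042, 0.001], [0.042, -0.999, -0.0], [0.001, 0.0, -1.0]]
ft_force: [0.2, -0.3, 0.2]
grip_width: 0.0854
gripper_force: 0.0
```

Request:
{"name": "move_arm", "arguments": {
  "plan": "0 0 0.001 0 0 0 0.0854;0 0 0.001 0 0 0 0.0854;0 0 0 0 0 0 0.0854"
}}

```text
time_s: 14.62
position: [0.4535, -0.0244, -0.0023]
tool_rot: [[0.999, 0.042, 0.0], [0.042, -0.999, -0.0], [0.0, 0.0, -1.0]]
ft_force: [0.5, -0.2, -0.2]
grip_width: 0.0854
gripper_force: 0.0
```

Request:
{"name": "move_arm", "arguments": {
  "plan": "0 0 0 0 0 0 0.068;0 0 0 0 0 0 0.06;0 0 0 0 0 0 0.054;0 0 0 0 0 0 0.05;0 0 0 0 0 0 0.05;0 0 0 0 0 0 0.05",
  "grip_force": 50
}}

```text
time_s: 15.38
position: [0.4534, -0.0243, -0.002]
tool_rot: [[0.999, 0.042, 0.0], [0.042, -0.999, -0.0], [0.0, 0.0, -1.0]]
ft_force: [-1.7, 0.2, 7.3]
grip_width: 0.0586
gripper_force: 53.1
```

Request:
{"name": "move_arm", "arguments": {
  "plan": "0 0 -0.005 0 0 0 0.05;0 0 -0.01 0 0 0 0.05;0 0 -0.015 0 0 0 0.05;0 0 -0.02 0 0 0 0.05;0 0 -0.01 0 0 0 0.05;0 0 0 0 0 0 0.05"
}}

```text
time_s: 16.12
position: [0.4536, -0.0245, 0.0581]
tool_rot: [[0.999, 0.042, 0.001], [0.042, -0.999, -0.0], [0.001, 0.0, -1.0]]
ft_force: [-0.5, -0.6, -1.6]
grip_width: 0.0584
gripper_force: 54.3
```

```bash
cat > m.py <<'E'
from h import *
import sys
s=env.observe();p=np.array(s["position"]);print(s["time_s"],p,s["tool_rot"],s["ft_force"],s["grip_width"])
C=viewer.calibration("wrist");im,d=viewer.get_image("wrist");save(im,sys.argv[1]+".png");np.savez(sys.argv[1]+".npz",d=d,**{k:np.array(v) for k,v in C.items()})
P=cloud(d,C)
B=box(P,[p[0]+.03,p[1]-.05,p[2]-.005],[p[0]+.12,p[1]+.05,p[2]+.035]);B=B[abs(B[:,2]-np.median(B[:,2]))<.004]
print("bank top",len(B),np.median(B[:,2]),"end x",np.percentile(B[:,0],99.5),pcayaw(B))
A=np.c_[B[:,0],B[:,1],np.ones(len(B))];print("plane slopes",np.linalg.lstsq(A,B[:,2],rcond=None)[0][:2])
for x in np.arange(p[0]+.04,p[0]+.09,.015):
    m=abs(B[:,0]-x)<.005;y=B[m][:,1]
    if len(y): print(round(x,3),"y edges",np.percentile(y,[.5,99.5]),"mid",np.percentile(y,[.5,99.5]).mean())
S=box(P,[.58,-.18,.076],[.80,.05,.095])
if len(S):
    ys=np.arange(-.13,.005,.01);q=[(y+.005,np.percentile(S[m][:,0],2)) for y in ys if (m:=(S[:,1]>y)&(S[:,1]<y+.01)).sum()>5];k=np.polyfit(*np.array(q).T,1);print("front",k,np.degrees(k[0]))
    for sx in(.63,.64,.65,.66):
        m=abs(S[:,0]-sx)<.005
        if m.sum():print(sx,"station y",S[m][:,1].min(),S[m][:,1].max())
for n in["bank_contacts","bay_mouth"]:
    for x in pinpoint("wrist",n)[:1]:
        q=x["pixel"];print(n,np.round(q,1),round(x["conf"],2),world("wrist",q,d[int(q[1]),int(q[0])],C),onplane("wrist",q,.045,C))
E
python3 m.py pics/w3
```

```text
16.125 [ 0.4536 -0.0245  0.0581] [[ 0.9991  0.0421  0.0013]
 [ 0.0421 -0.9991 -0.0004]
 [ 0.0013  0.0005 -1.    ]] [-0.5497 -0.582  -1.5944] 0.05835632717758457
bank top 24848 0.07177445174020616 end x 0.54867394391119 7.608486795997102
plane slopes [-0.013   0.0001]
0.494 y edges [-0.0521  0.0066] mid -0.022743710245049023
0.509 y edges [-0.0513  0.0072] mid -0.022045081824908414
0.524 y edges [-0.0505  0.0079] mid -0.021293985522451642
0.539 y edges [-0.0498  0.0087] mid -0.02056590276587964
bank_contacts [315.1  54.6] 0.73 [ 0.5471 -0.0209  0.0719] [ 0.5492 -0.0208  0.045 ]
```

Request:
{"name": "move_arm", "arguments": {
  "plan": "0 0.02 0 0 0 0 0.05;0 0.03 0 0 0.013 0 0.05;0 0.025 0 0 0 -0.0096 0.05;0.01 0.0092 0 0 0 0 0.05;0.02 0 0.004 0 0 0 0.05;0.02 0 0.006 0 0 0 0.05;0.0074 0 0.004 0 0 0 0.05;0 0 0 0 0 0 0.05"
}}

```text
time_s: 17.27
position: [0.5144, -0.105, 0.0437]
tool_rot: [[0.999, 0.052, 0.012], [0.052, -0.999, 0.001], [0.012, -0.001, -1.0]]
ft_force: [0.2, 0.0, -2.4]
grip_width: 0.0587
gripper_force: 54.2
```

```bash
python3 m.py pics/w4
python3 - <<'E'
from h import *
b,_=viewer.get_image("side");a=cv2.imread("pics/w4.png")[:,:,::-1]
save(np.hstack([a[0:200,220:420].repeat(2,0).repeat(2,1),cv2.resize(b[190:290,310:410],(400,400))]),"w4c.png")
E
```

```text
17.275 [ 0.5144 -0.105   0.0437] [[ 0.9986  0.0523  0.0118]
 [ 0.0523 -0.9986  0.0011]
 [ 0.0118 -0.0005 -0.9999]] [ 0.169   0.0265 -2.4233] 0.05873148821584719
bank top 25237 0.05805562796970676 end x 0.623276972334047 14.496732511452164
plane slopes [-0.0038 -0.0018]
0.554 y edges [-0.132  -0.0734] mid -0.1027277835596335
0.569 y edges [-0.1312 -0.0727] mid -0.10192961662997366
0.584 y edges [-0.1303 -0.0718] mid -0.10105302096591115
0.599 y edges [-0.1295 -0.071 ] mid -0.1002570642561386
bank_contacts [315.6  56.3] 0.68 [ 0.6073 -0.1007  0.0568] [ 0.6082 -0.1006  0.045 ][ WARN:0@1.739] global loadsave.cpp:275 findDecoder imread_('pics/w4.png'): can't open/read file: check file path/integrity
Traceback (most recent call last):
TypeError: 'NoneType' object is not subscriptable
```

Run:
```python
from h import *
b,_=viewer.get_image("side");C=viewer.calibration("wrist");a,d=viewer.get_image("wrist")
save(np.hstack([cv2.resize(a[0:150,170:470],(500,500//2)),cv2.resize(b[190:260,320:404],(300,250))]),"w4c.png")
P=cloud(d,C);S=box(P,[.612,-.2,-.01],[.7,.06,.1])
print(len(S),S.min(0),S.max(0))
for lo,hi in((.0,.02),(.02,.04),(.04,.05),(.05,.06),(.06,.075),(.075,.095)):
    F=S[(S[:,2]>lo)&(S[:,2]<hi)]
    print(lo,[(round(y,3),round(np.median(F[m][:,0]),4),m.sum()) for y in np.arange(-.15,.02,.01) if (m:=(F[:,1]>y)&(F[:,1]<y+.01)).sum()>3])
    if len(F):print("  ymin,max",F[:,1].min(),F[:,1].max())
```

```text
26789 [ 0.612  -0.2    -0.0032] [0.6421 0.06   0.0696]
0.0 [(np.float64(-0.15), np.float64(0.6221), np.int64(317)), (np.float64(-0.14), np.float64(0.6239), np.int64(275)), (np.float64(-0.13), np.float64(0.6245), np.int64(274)), (np.float64(-0.12), np.float64(0.6243), np.int64(270)), (np.float64(-0.11), np.float64(0.6233), np.int64(301)), (np.float64(-0.1), np.float64(0.6225), np.int64(288)), (np.float64(-0.09), np.float64(0.6225), np.int64(264)), (np.float64(-0.08), np.float64(0.621), np.int64(298)), (np.float64(-0.07), np.float64(0.6209), np.int64(294)), (np.float64(-0.06), np.float64(0.6209), np.int64(276)), (np.float64(-0.05), np.float64(0.6175), np.int64(207)), (np.float64(-0.04), np.float64(0.6158), np.int64(155)), (np.float64(-0.03), np.float64(0.6159), np.int64(130)), (np.float64(-0.02), np.float64(0.6152), np.int64(137)), (np.float64(-0.01), np.float64(0.615), np.int64(113)), (np.float64(0.0), np.float64(0.615), np.int64(103)), (np.float64(0.01), np.float64(0.6146), np.int64(91))]
  ymin,max -0.17995182307755364 0.05991139675473287
0.02 [(np.float64(-0.12), np.float64(0.624),
[... 1770 characters left out ...]
4(0.6223), np.int64(284)), (np.float64(-0.1), np.float64(0.6216), np.int64(308)), (np.float64(-0.09), np.float64(0.6212), np.int64(304)), (np.float64(-0.08), np.float64(0.6206), np.int64(320)), (np.float64(-0.07), np.float64(0.6199), np.int64(353)), (np.float64(-0.06), np.float64(0.6194), np.int64(328)), (np.float64(-0.05), np.float64(0.6189), np.int64(341)), (np.float64(-0.04), np.float64(0.6183), np.int64(379)), (np.float64(-0.03), np.float64(0.6177), np.int64(369)), (np.float64(-0.02), np.float64(0.6172), np.int64(370)), (np.float64(-0.01), np.float64(0.6166), np.int64(400)), (np.float64(0.0), np.float64(0.6155), np.int64(119))]
  ymin,max -0.1403976890969443 0.008153792931869863
0.075 []
```

View pics/w4c.png

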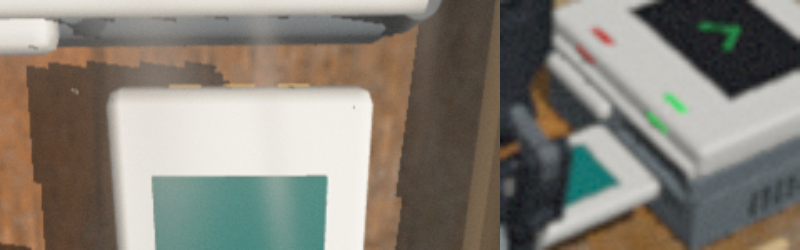

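The wrist view shows the bank's contact end about 14 mm short of the face, with the locked bank protruding at the left. The side view shows the bank level with the bay under the green lamp. I'll measure the mouth edges relative to the bank from this view.

Run:
```python
from h import *
C=viewer.calibration("wrist");a,d=viewer.get_image("wrist");P=cloud(d,C)
F=box(P,[.612,-.137,.062],[.63,.0,.072]);c=np.linalg.lstsq(np.c_[F[:,1],F[:,2],np.ones(len(F))],F[:,0],rcond=None)[0];print("face fit",c,np.degrees(np.arctan(c[0])))
F=box(P,[.612,-.137,.02],[.63,-.06,.045]);c=np.linalg.lstsq(np.c_[F[:,1],F[:,2],np.ones(len(F))],F[:,0],rcond=None)[0];print("low face",len(F),c,np.degrees(np.arctan(c[0])))
E_=box(P,[.617,-.145,.03],[.645,-.055,.075])
for z in np.arange(.040,.066,.002):
    m=(E_[:,2]>z)&(E_[:,2]<z+.002);y=np.sort(E_[m][:,1])
    if len(y)>3:
        g=np.diff(y);i=g.argmax();print(round(z,3),len(y),"gap",y[i],y[i+1],"mid",(y[i]+y[i+1])/2, "x",np.median(E_[m][:,0]))
for y in(-.12,-.11,-.10,-.09,-.08):
    m=abs(E_[:,1]-y)<.003;z=np.sort(E_[m][:,2]);g=np.diff(z);i=g.argmax();print("y",y,"zgap",z[i],z[i+1])
B=box(P,[.55,-.15,.05],[.6085,-.06,.065])
for x in np.arange(.555,.605,.01):
    m=abs(B[:,0]-x)<.003;y=np.percentile(B[m][:,1],[.3,99.7]);print(round(x,3),y,y.mean(),np.median(B[m][:,2]))
print("tip",[round(np.percentile(box(P,[.59,y-.004,.048],[.614,y+.004,.065])[:,0],99),4) for y in(-.12,-.11,-.1,-.09,-.08)])
```

```text
face fit [-0.0573  0.3829  0.591 ] -3.281770190601172
low face 1932 [-0.0619  0.0488  0.6144] -3.539419829856343
0.04 258 gap -0.07777610425205517 -0.0760957234306287 mid -0.07693591384134194 x 0.6212582480420649
0.042 992 gap -0.06375152959877593 -0.06280225961683608 mid -0.063276894607806 x 0.6223266573016488
0.044 1047 gap -0.0655509334399754 -0.06275245016733126 mid -0.06415169180365332 x 0.6235413251445019
0.046 87 gap -0.08998021234744263 -0.08081369605578818 mid -0.08539695420161542 x 0.6232912210309014
0.048 57 gap -0.13224829254267723 -0.0691131206732947 mid -0.10068070660798596 x 0.6208439785563269
0.05 79 gap -0.1327447996444276 -0.06912346515220082 mid -0.1009341323983142 x 0.6207267501906168
0.052 98 gap -0.13279987642149904 -0.06897076544174076 mid -0.10088532093161989 x 0.6198774600965571
0.054 101 gap -0.13339721784842956 -0.06874554222518825 mid -0.1010713800368089 x 0.6191511344588446
0.056 100 gap -0.1329629737862075 -0.06833507773882287 mid -0.10064902576251519 x 0.619200709355431
0.058 115 gap -0.13352554763543595 -0.06830260920490015 mid -0.10091407842016806 x 0
[... 311 characters left out ...]
924419261
y -0.12 zgap 0.04615419933171957 0.0635997790387893
y -0.11 zgap 0.0466969626387987 0.06275251897699652
y -0.1 zgap 0.046711275254743743 0.06288116204757432
y -0.09 zgap 0.04642222242122109 0.06341448555839392
y -0.08 zgap 0.04654415792282224 0.06168961470205058
0.555 [-0.133  -0.0738] -0.1033995181581693 0.058857606777893375
0.565 [-0.1325 -0.0732] -0.10285721701141828 0.058955774732706225
0.575 [-0.132  -0.0727] -0.1023268052583068 0.05902368686683354
0.585 [-0.1312 -0.0721] -0.10165628178852915 0.05914214150831317
0.595 [-0.1307 -0.0716] -0.10116478261552383 0.05898256902098093
tip [np.float64(0.61), np.float64(0.6098), np.float64(0.6093), np.float64(0.6088), np.float64(0.6077)]
```

Request:
{"name": "move_arm", "arguments": {
  "plan": "0 0.0017 -0.0005 0 0 -0.003 0.05;0 0 0 0 0 0 0.05;0.006 0 0.0001 0 0 0 0.05;0.006 0 0.0001 0 0 0 0.05;0.006 0 0 0 0 0 0.05;0.006 0 0.0001 0 0 0 0.05;0 0 0 0 0 0 0.05"
}}

```text
time_s: 18.5
position: [0.539, -0.1059, 0.0447]
tool_rot: [[0.998, 0.055, 0.013], [0.055, -0.998, 0.0], [0.013, 0.0, -1.0]]
ft_force: [0.1, 0.7, -1.3]
grip_width: 0.0584
gripper_force: 54.2
```

Run:
```python
from h import *
s=env.observe();print(s["position"],s["ft_force"],s["wrist_torque"],s["grip_width"])
C=viewer.calibration("wrist");a,d=viewer.get_image("wrist");P=cloud(d,C)
B=box(P,[.56,-.15,.05],[.616,-.06,.065])
for x in np.arange(.58,.616,.01):
    m=abs(B[:,0]-x)<.003;y=np.percentile(B[m][:,1],[.3,99.7]);print(round(x,3),y,y.mean(),np.median(B[m][:,2]))
E_=box(P,[.617,-.145,.048],[.645,-.055,.060])
y=E_[:,1];print("pillars", y[y<-.125].max() if (y<-.125).any() else None, "x",np.median(E_[:,0]),"left", np.percentile(y[y>-.08],[1,5]))
```

```text
[ 0.539  -0.1059  0.0447] [ 0.1288  0.6688 -1.3412] [-0.0191  0.0928  0.0083] 0.05843550347293458
0.58 [-0.133  -0.0739] -0.10346828799176386 0.05903862547953597
0.59 [-0.1325 -0.0732] -0.10286999442912147 0.05917822005123269
0.6 [-0.132  -0.0726] -0.10234117970562198 0.05924835609553626
0.61 [-0.1313 -0.0721] -0.10170350252866078 0.059330555271688554
pillars -0.12501220809739794 x 0.619056031151519 left [-0.0798 -0.0794]
```

The tip is 11 mm inside with no contact force, and the bank midline is within 0.2 mm of the bay's. I'll continue.

Request:
{"name": "move_arm", "arguments": {
  "plan": "0.008 0 0.0001 0 0 0 0.05;0.008 0 0.0001 0 0 0 0.05;0.008 0 0.0001 0 0 0 0.05;0.008 0 0.0001 0 0 0 0.05;0 0 0 0 0 0 0.05"
}}

```text
time_s: 19.18
position: [0.5711, -0.1041, 0.0447]
tool_rot: [[0.998, 0.055, 0.013], [0.055, -0.998, 0.0], [0.013, 0.0, -1.0]]
ft_force: [-0.4, 0.4, -1.6]
grip_width: 0.0587
gripper_force: 54.2
```

Request:
{"name": "move_arm", "arguments": {
  "plan": "0.008 0 0.0001 0 0 0 0.05;0.008 0 0.0001 0 0 0 0.05;0.007 0 0.0001 0 0 0 0.05;0 0 0 0 0 0 0.05"
}}

```text
time_s: 19.68
position: [0.594, -0.1029, 0.0447]
tool_rot: [[0.998, 0.055, 0.013], [0.055, -0.998, 0.0], [0.013, 0.0, -1.0]]
ft_force: [-0.6, 1.1, -1.4]
grip_width: 0.0584
gripper_force: 54.2
```

Request:
{"name": "move_arm", "arguments": {
  "plan": "0.004 0 0 0 0 0 0.05;0 0 0.001 0 0 0 0.05;0 0 0 0 0 0 0.062;0 0 0 0 0 0 0.068;0 0 0 0 0 0 0.072;-0.01 0 0 0 0 0 0.072;-0.03 0 0 0 0 0 0.072;-0.04 0 0 0 0 0 0.05;-0.02 0 0 0 0 0 0.02;0 0 0 0 0 0 0;0 0 0 0 0 0 0;0 0 0 0 0 0 0",
  "grip_force": 50
}}

```text
time_s: 21.18
position: [0.4984, -0.1082, 0.0426]
tool_rot: [[0.998, 0.055, 0.014], [0.055, -0.998, 0.0], [0.014, 0.0, -1.0]]
ft_force: [0.2, 0.7, -0.4]
grip_width: 0.0003
gripper_force: 0.0
```

Run:
```python
from h import *
s=env.observe();print(s["time_s"],s["position"],s["ft_force"],s["grip_width"])
C=viewer.calibration("wrist");a,d=viewer.get_image("wrist");b,_=viewer.get_image("side")
P=cloud(d,C);B=box(P,[.54,-.15,.048],[.63,-.06,.066])
print(len(B),"tail x",np.percentile(B[:,0],.5),"z",np.median(B[:,2]))
for x in np.arange(.58,.62,.01):
    m=abs(B[:,0]-x)<.003
    if m.sum()>5:y=np.percentile(B[m][:,1],[.3,99.7]);print(round(x,3),y,y.mean(),np.median(B[m][:,2]))
save(np.hstack([a[0:300,120:520],cv2.resize(b[190:280,300:420],(400,300))]),"r1.png")
```

```text
21.175 [ 0.4984 -0.1082  0.0426] [ 0.201   0.7276 -0.425 ] 0.00027319205410393423
17426 tail x 0.5723715903261996 z 0.056818425938072896
0.58 [-0.1333 -0.0742] -0.10376113532657714 0.05686475414519028
0.59 [-0.133  -0.0735] -0.10324575507466136 0.05691089841701494
0.6 [-0.1323 -0.0731] -0.10267915980107592 0.0568544642237908
0.61 [-0.1321 -0.0729] -0.10248358402326353 0.05688668211695094
```

View pics/r1.png

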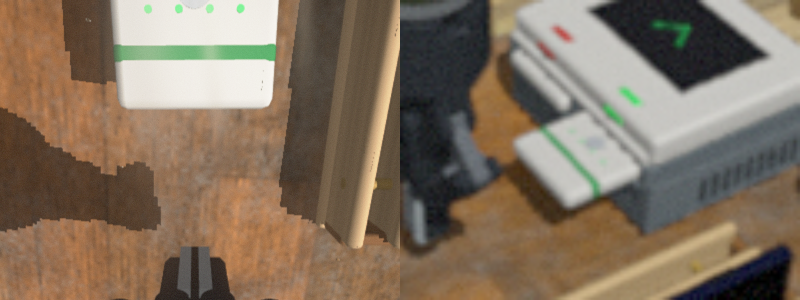

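The bank rests level in the bay, with its tail at x≈0.572 (row 107). The closed fingers are centred behind it at cols 180–210, so I'll push.

Request:
{"name": "move_arm", "arguments": {
  "plan": "0.015 0 -0.0015 0 0 0 0;0.02 0 0 0 0 0 0;0.014 0 0 0 0 0 0;0.006 0 0 0 0 0 0;0.005 0 0 0 0 0 0;0.005 0 0 0 0 0 0;0.005 0 0 0 0 0 0;0.005 0 0 0 0 0 0;0.005 0 0 0 0 0 0;0.005 0 0 0 0 0 0;0.005 0 0 0 0 0 0;0 0 0 0 0 0 0"
}}

```text
time_s: 22.78
position: [0.588, -0.1033, 0.0453]
tool_rot: [[0.998, 0.055, 0.014], [0.055, -0.998, 0.0], [0.014, 0.0, -1.0]]
ft_force: [1.2, -0.1, -0.4]
grip_width: 0.0002
gripper_force: 0.0
```

Request:
{"name": "move_arm", "arguments": {
  "plan": "0.005 0 0 0 0 0 0;0.004 0 0 0 0 0 0;0.002 0 0 0 0 0 0;0.002 0 0 0 0 0 0;0 0 0 0 0 0 0"
}}

```text
time_s: 23.4
position: [0.6007, -0.1025, 0.0454]
tool_rot: [[0.998, 0.055, 0.013], [0.055, -0.999, 0.0], [0.013, 0.0, -1.0]]
ft_force: [0.2, -1.3, 0.3]
grip_width: 0.0002
gripper_force: 0.0
```

Request:
{"name": "move_arm", "arguments": {
  "plan": "0.002 0 0 0 0 0 0;0.002 0 0 0 0 0 0;0 0 0 0 0 0 0"
}}

```text
time_s: 23.78
position: [0.6047, -0.1024, 0.0455]
tool_rot: [[0.998, 0.055, 0.013], [0.055, -0.999, 0.0], [0.013, 0.0, -1.0]]
ft_force: [-0.1, 0.5, -0.2]
grip_width: 0.0002
gripper_force: 0.0
```

Request:
{"name": "move_arm", "arguments": {
  "plan": "0.0015 0 0 0 0 0 0;0.001 0 0 0 0 0 0;0 0 0 0 0 0 0"
}}

```text
time_s: 24.15
position: [0.6052, -0.1023, 0.0455]
tool_rot: [[0.998, 0.055, 0.008], [0.055, -0.998, 0.001], [0.008, -0.0, -1.0]]
ft_force: [-9.6, -1.5, 5.3]
grip_width: 0.0001
gripper_force: 5.0
```

```bash
cat > t.py <<'E'
from h import *
s=env.observe();print(s["time_s"],s["position"],s["ft_force"])
C=viewer.calibration("wrist");a,d=viewer.get_image("wrist");P=cloud(d,C)
B=box(P,[.58,-.135,.050],[.64,-.065,.062]);print(len(B),B.min(0),B.max(0))
for y in np.arange(-.13,-.07,.008):
    m=abs(B[:,1]-y)<.004;x=B[m]
    if m.sum()>3:print(round(y,3),"x 1,50,99%",np.percentile(x[:,0],[1,50,99]),np.median(x[:,2]),m.sum())
L=box(P,[.60,-.05,.050],[.64,-.01,.062])
if len(L):print("locked x",np.percentile(L[:,0],[1,50]))
E
python3 t.py
```

```text
24.15 [ 0.6052 -0.1023  0.0455] [-9.6426 -1.4994  5.3155]
185 [ 0.6111 -0.1154  0.0559] [ 0.6139 -0.0884  0.062 ]
-0.114 x 1,50,99% [0.6125 0.6132 0.6138] 0.059405603496781145 78
-0.106 x 1,50,99% [0.6124 0.6132 0.6135] 0.059095152132570786 14
-0.098 x 1,50,99% [0.6116 0.6122 0.6127] 0.060141571899141565 15
-0.09 x 1,50,99% [0.6112 0.6121 0.6127] 0.059370164469599945 78
```

Request:
{"name": "move_arm", "arguments": {
  "plan": "0.001 0 0 0 0 0 0;0 0 0 0 0 0 0"
}}

```text
time_s: 24.45
position: [0.6052, -0.1023, 0.0455]
tool_rot: [[0.998, 0.055, 0.006], [0.055, -0.998, 0.001], [0.006, -0.0, -1.0]]
ft_force: [-13.5, -1.5, 7.8]
grip_width: 0.0
gripper_force: 7.3
```

Request:
{"name": "move_arm", "arguments": {
  "plan": "-0.02 0 0 0 0 0 0;-0.04 0 0 0 0 0 0;-0.03 0 -0.03 0 0 0 0;0 0 -0.05 0 0 0 0;0 0 -0.05 0 0 0 0;0 0 0 0 0 0 0"
}}

```text
time_s: 25.2
position: [0.518, -0.1078, 0.178]
tool_rot: [[0.998, 0.055, 0.021], [0.055, -0.998, -0.003], [0.02, 0.004, -1.0]]
ft_force: [1.4, -0.5, -0.5]
grip_width: 0.0
gripper_force: 0.0
```

Run:
```python
from h import *
s=env.observe();print(s["time_s"],s["position"],s["ft_force"])
C=viewer.calibration("wrist");a,d=viewer.get_image("wrist");b,_=viewer.get_image("side")
P=cloud(d,C)
for n,lo,hi in(("ours",-.125,-.078),("locked",-.05,-.008)):
    for z0,z1 in((.046,.059),(.064,.074)):
        L=box(P,[.605,lo,z0],[.64,hi,z1]);
        if len(L)>9:
            r=L[:,0]+.0573*L[:,1];print(n,z0,len(L),"x at y=0 (pct 2,10,50)",np.percentile(r,[2,10,50]),np.median(L[:,2]))
save(np.hstack([cv2.resize(a[0:180,200:440],(400,300)),cv2.resize(b[190:280,300:420],(400,300))]),"r2.png")
```

```text
25.2 [ 0.518  -0.1078  0.178 ] [ 1.4033 -0.525  -0.4556]
ours 0.046 552 x at y=0 (pct 2,10,50) [0.6108 0.611  0.6133] 0.056020023625714996
ours 0.064 380 x at y=0 (pct 2,10,50) [0.6158 0.6159 0.6172] 0.06716584606364555
locked 0.046 449 x at y=0 (pct 2,10,50) [0.6109 0.611  0.6134] 0.056038682625175876
locked 0.064 365 x at y=0 (pct 2,10,50) [0.6155 0.6156 0.6172] 0.06719700799380306
```

View pics/r2.png

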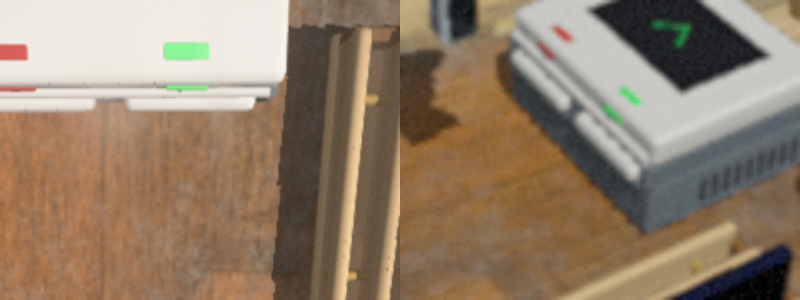

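Both banks now stick out by the same amount (0.611 m each), so ours is fully home, and the arm is clear of everything. Handing in.

```bash
python3 -c "
from rig import env
print(env.close_job())"
```

```text
the job is handed in; nothing more can be done
None
```

The power bank is fully home in the green-lamp bay, face up and contacts first; it was laid flat and released on the way, nothing else was disturbed, and the job is handed in, though no verdict came back.

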